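# Raise the stirrer speed by four clicks and start it

### The job

With a fingertip, push the finger post of the magnetic stirrer's click-stop speed dial round clockwise (seen from above) by exactly four clicks from where it stands now, never past the fourth, then press the start button beside the dial all the way down and let it come up again. Work lightly: do not pinch or force the dial, do not press the button before the dial is set, and leave the beaker on the stirring plate and the things standing around where they are.

Things in the scene. Friction and masses are not known exactly. Their poses are not given: they have to be found in the camera images.
- stirrer: Magnetic stirrer, a white box fixed to the counter, 150 (x) x 220 (y) x 55 mm high; origin at the centre of its underside, z up, own -x side toward the robot at yaw 0. On its top, left (own +y): a white round stirring plate, 112 mm across, 5 mm high, at own (0, 48) mm, the beaker on it. Right: the speed dial at own (18, -58) mm and, nearer the robot, the start button at own (-50, -58) mm.
- dial_center (a point): Centre of the speed dial's flat upper face, on its vertical axis, 71 mm above the counter. The dial is a black ribbed disc 68 mm across and 14 mm high with one finger post standing on it; nine tick marks on the box round it show its click positions.
- post_top (a point): Centre of the top of the dial's finger post: an upright aluminium pin 12 mm in diameter, standing 18 mm above the dial's upper face (so its top is 89 mm above the counter), 25 mm from the dial's axis. It turns with the dial, about its axis.
- speed_dial (a joint): Dial angle in rad, growing clockwise from above; 0: post on the stirrer's own +y side of the axis, 1.571: on its +x side. Clicks every 0.3927 (22.5 deg) from 0 to 3.1416, end stops just beyond; starts at rest in one of the first four. Leaving a click takes 5 to 8 N sideways on the post; half way to the next the dial snaps ahead into it by itself, up to 5 mm ahead of the finger.
- start_top (a point): Centre of the top face of the start button, a round black push button 24 mm across in a grey housing on the stirrer's top, beside the dial on the robot's side. It is pressed straight down.
- start (a joint): Travel of the start button in m: 0 up, 0.006 fully down. A spring returns it; about 4 N presses it fully down. A press counts from 0.004.
- small_beaker: Small glass beaker, 44 mm across and 54 mm high, standing loose on the stirring plate; origin at the centre of its underside, z up. Leave it alone.
- amber_bottle: Amber reagent bottle with a black cap, 50 mm across and 92 mm high, on the counter; origin at the centre of its underside, z up. Leave it alone.
- petri_dish: Covered petri dish, 96 mm across and 16 mm high, on the counter; origin at the centre of its underside, z up. Leave it alone.
- weight: Brass balance weight with a knob, 25 mm across and 34 mm high, on the counter; origin at the centre of its underside, z up. Leave it alone.

How it is judged:
On the way, in this order (a step that is already met when the one before it is completed fails the run):
1. the dial rests four clicks clockwise of its start (distance of post_top from where it was at the start of the episode between 0.03284 and 0.0377 m and value of joint speed_dial above 1.433 rad), for 0.3 s.
2. the start button is pressed down (value of joint start above 0.004 m), for 0.05 s.
At the end, for the whole second after the job is handed in: The dial rests four clicks (1.571 rad, within about a third of a click) clockwise of where it started, the start button is up again (less than 1.5 mm down) after having been pressed at least 4 mm, and the beaker, bottle, petri dish and weight are within 15 mm of where they stood (all of step 1 and velocity of joint speed_dial between -0.1 and 0.1 rad/s and value of joint start below 0.0015 m and distance of each of small_beaker, amber_bottle, petri_dish, weight from where it was at the start of the episode below 0.015 m); the robot touches nothing.
It fails at once if the dial is turned past the fourth click (distance of post_top from where it was at the start of the episode above 0.03927 m).
It fails at once if the start button is pressed while the dial is not four clicks up (value of joint start above 0.003 m and not (distance of post_top from where it was at the start of the episode between 0.03284 and 0.0377 m and value of joint speed_dial above 1.433 rad)).
It fails at once if the dial is pinched or forced (fingers press on it with more than 18 N) (contact force between the fingers and speed_dial above 18 N).
It fails at once if the small beaker on the stirring plate is lifted, knocked over or shifted by more than 15 mm (distance of small_beaker from where it was at the start of the episode above 0.015 m or angle between small_beaker's own z axis and vertical above 0.4 rad).
It fails at once if the amber bottle, petri dish or weight is lifted, knocked over or shifted by more than 15 mm (distance of any of amber_bottle, petri_dish, weight from where it was at the start of the episode above 0.015 m or angle between any of amber_bottle, petri_dish, weight's own z axis and vertical above 0.4 rad).
It also fails if it takes over 48 s, if anything falls off the work surface, if the arm or the gripper's body presses on something with over 40 N, if the wrist force passes 120 N, or if a joint passes its speed limit or range.

### The arm

A 7-joint arm with a two-finger parallel gripper is mounted at the origin on a cart in front of the work surface, level with it; the furniture and walls round the work are solid. World frame = base frame: x ahead of the robot, y to its left, z up, the work surface at z = 0. Lengths are in m, angles in rad, forces in N, time in s.
With the tool pointing down it reaches from about 0.375 to 0.925 m from the base axis. Payload 3.1 kg.
Tool frame: the origin (TCP) lies at the very end of the fingers, on their centre line; the grasp point (between the pads) lies 19 mm behind it; z points along the fingers, y is the line along which they close (so a half turn about z gives the same grasp; the last joint's range is limited). The gripper opens to 85 mm and grips with 20 to 120 N. Pads are 22 mm wide; open, the fingers measure 114 mm over their backs; the gripper's body (76 mm by 85 mm) begins 54 mm behind the grasp point. The pads swing forward as they close: fully open they stand 13 mm farther back than shut.
Start: joints at [1.23, 0.383, 0.044, 1.598, -0.018, 1.161, -0.05], TCP at [0.156, -0.631, 0.231] pointing down, gripper open.
Joint ranges: [-2.61, 2.61], [-0.41, 2.15], [-1.48, 1.57], [0, 2.5], [-1.57, 4.71], [0.05, 1.97], [-2.85, 2.85]. Speed limits (rad/s): [2.79, 2.79, 3.14, 3.14, 3.14, 3.14, 3.14].

### API

Orientations are given as [roll, pitch, yaw] about the fixed x, y, z axes, in that order (R = Rz(yaw) Ry(pitch) Rx(roll)).
In Python, from plant import r gives the robot as it stands. The module is installed in compiled form; this text tells all that it offers.
- The arm moves only by the tool move_arm, never from a script. Its argument "targets" is a list of rows, each an object with "gripper": the finger opening in m, from 0 to 0.0854; "travel": the shift along the tool's x, y, z in m, a list of three; "rotation": the turn, a rotation vector about the tool's x, y, z in rad, a list of three. A call has 1 to 5 rows; each row shifts and turns the commanded pose from where the row before left it, along the tool's axes as they then stand; what a row does not reach is not made up. A row lasts 1/10 s, in which the tool goes at most 50 mm and 8.59 degrees, less where a joint would pass 70% of its speed; a pose out of reach is approached as far as the arm can. A call is refused whole if a number of a shift passes 0.05 or a number of a turn 0.15, either way. A call with a gripper value outside its range is refused whole. The fingers move at their own pace and stop on an object; the grip force is fixed at half the most. Time passes only in rows, so rows that do not move let the fingers close. It gives the time, the measured TCP pose, the force, the opening and the grip force at its end, in the units of the state.
- r.get_state(): the state, without advancing time (a new reading comes with each control period).
- r.snapshot(name): name is "side" or "top"; returns a dict with "pixels" (420x560x3 uint8, red, green, blue), "fx", "fy", "cx", "cy" (pixels), "position" and "attitude" of the camera in the world. Camera axes: x right, y down, z forward; pixel columns grow to the right and rows downward; lengths in m; the calibration is good to about 2 mm. A picture is of the moment at which its call begins. There is no depth.
- r.job_done(): hands the job in; it is judged then, once.
The state is a dict: "t": time; "joints": joint angles; "qvel": joint speeds; "joint_efforts": joint torques, N m; "ee_pos": TCP position; "eef_rot": TCP orientation; "contact_force": force on the tool from outside, world axes, zero at the start; "moment": the same for the moment, N m; "opening": finger opening in m; "finger_force": force on a finger pad.
Only numpy, scipy, OpenCV 4.12 (cv2) and the standard library are available. Lean on these libraries where they do the work, as an engineer would, in place of code of your own. Each camera call takes 0.05 s, during which the arm holds its last target. There are 200 camera calls.

## Working session

There is one attempt and no reset: what is moved stays moved. The work goes in short steps, Python scripts to look and compute and a tool call to move; the robot and the scene stay as the last step left them, time stands still between calls to the robot, and variables do not carry over. Pictures are saved under pics/ and viewed, at most 10 in all, crops included, and the job is handed in when it is done.

Besides the shell and the picture viewer there is one more tool, called after "Request:" as a command line: name --argument value ..., lists and objects as JSON in quotes. move_arm: Moves the arm, as the interface text tells. Its arguments: {"type":"object","properties":{"targets":{"type":"array"}},"required":["targets"]}

```bash
mkdir -p pics; cat > h.py <<'E'
import numpy as np,cv2
from scipy.spatial.transform import Rotation as R
from plant import r
def snap(n,f):
    s=r.snapshot(n); cv2.imwrite(f'pics/{f}.png',cv2.cvtColor(s['pixels'],cv2.COLOR_RGB2BGR)); return s
def rot(s):
    a=np.array(s['attitude'],float)
    return a if a.shape==(3,3) else (R.from_euler('xyz',a).as_matrix() if a.size==3 else None)
def ray(s,u,v,z):
    d=rot(s)@np.array([(u-s['cx'])/s['fx'],(v-s['cy'])/s['fy'],1]); p=np.array(s['position'])
    return p+d*(z-p[2])/d[2]
def proj(s,P):
    q=rot(s).T@(np.array(P)-s['position']); return q[0]/q[2]*s['fx']+s['cx'],q[1]/q[2]*s['fy']+s['cy']
E
python3 - <<'E'
from h import *
for n in('top','side'):
    s=snap(n,n+'0'); np.savez(f'{n}0.npz',**s); print({k:v for k,v in s.items() if k!='pixels'})
print(r.get_state())
E
```

```text
{'fx': 486.8926103226019, 'fy': 486.8926103226019, 'cx': 276.56095264586554, 'cy': 207.01642991476828, 'position': array([ 0.39109588, -0.08012214,  1.06910577]), 'attitude': array([-3.05371673e+00,  2.62428188e-04, -1.53984327e+00])}
{'fx': 379.06394736014516, 'fy': 379.06394736014516, 'cx': 283.98275643925297, 'cy': 211.7854551290759, 'position': array([ 0.49495571, -0.83037454,  0.52271157]), 'attitude': array([-2.13180654,  0.01297376,  0.0312336 ])}
{'t': 0.1, 'joints': array([ 1.23022887,  0.38376376,  0.04383243,  1.59942774, -0.01790724,
        1.16120147, -0.04988925]), 'qvel': array([-0.00161298, -0.0001531 , -0.00087959, -0.00458941,  0.00077452,
        0.00039044, -0.00129615]), 'joint_efforts': array([ 2.84952665e-03, -4.34729934e+01,  1.02949150e+00, -2.50453824e+01,
        1.08350950e-02,  5.45533199e-03, -2.17825630e-05]), 'ee_pos': array([ 0.15604963, -0.63010331,  0.23000091]), 'eef_rot': array([-3.13918758e+00,  1.18370125e-04,  2.42859048e-01]), 'contact_force': array([ 0.03220834,  0.08918332, -0.61805726]), 'moment': array([ 0.00312073, -0.03149409,  0.00541498]), 'finger_force': 0.0, 'opening': 0.08538523757676825}
```

View pics/top0.png

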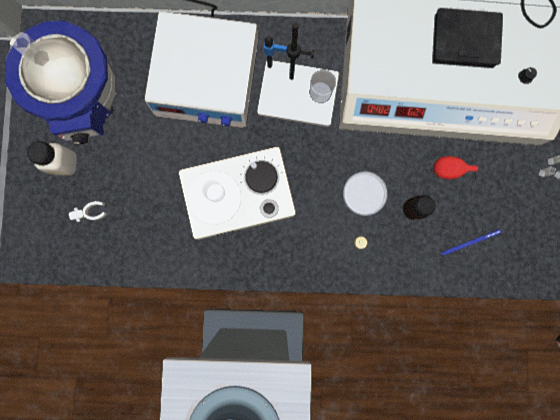

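View pics/side0.png

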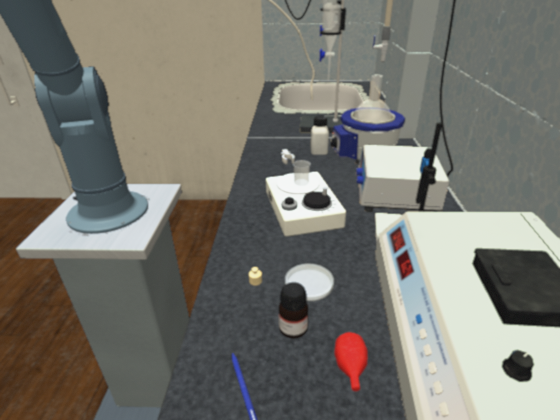

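```bash
python3 - <<'E'
from h import *
t=dict(np.load('top0.npz')); s=dict(np.load('side0.npz'))
a=cv2.resize(cv2.cvtColor(t['pixels'][140:245,172:302],cv2.COLOR_RGB2BGR),None,fx=5,fy=5,interpolation=2)[:500,:]
b=cv2.resize(cv2.cvtColor(s['pixels'][185:215,275:335],cv2.COLOR_RGB2BGR),None,fx=5,fy=5,interpolation=2)
a[-150:,:300]=b; cv2.imwrite('pics/crop0.png',a)
# dark blobs on the box
g=cv2.cvtColor(t['pixels'],cv2.COLOR_RGB2GRAY)
box=np.zeros_like(g); box[150:235,185:292]=1
w=((g>150)&(box>0)).astype(np.uint8)
n,l,st,c=cv2.connectedComponentsWithStats(w); k=1+np.argmax(st[1:,4])
m=(l==k).astype(np.uint8); cs=cv2.findContours(m,cv2.RETR_EXTERNAL,2)[0]; q=cv2.boxPoints(cv2.minAreaRect(max(cs,key=cv2.contourArea)))
print('box corners',[ (p.round(1),ray(t,*p,.055).round(4)) for p in q])
d=((g<70)&(box>0)).astype(np.uint8)
n,l,st,c=cv2.connectedComponentsWithStats(d)
for i in range(1,n):
    if st[i,4]>30:
        h=max(cv2.findContours((l==i).astype(np.uint8),0,2)[0],key=cv2.contourArea); e=cv2.minEnclosingCircle(h)
        print(st[i],c[i],e,ray(t,*e[0],.071).round(4))
E
```

```text
box corners [(array([177.1, 170. ], dtype=float32), array([0.552 , 0.1346, 0.055 ])), (array([278.7, 145.6], dtype=float32), array([ 0.6109, -0.0777,  0.055 ])), (array([295.4, 214.7], dtype=float32), array([ 0.4655, -0.1169,  0.055 ])), (array([193.7, 239.2], dtype=float32), array([0.408 , 0.0929, 0.055 ]))]
[185 150  10  10  39] [188.61538462 153.84615385] ((189.0625, 154.9375), 5.74534273147583) [0.5819 0.1079 0.071 ]
[206 150  17  12 111] [213.42342342 155.42342342] ((213.875, 154.25), 8.948738098144531) [0.585  0.0565 0.071 ]
[281 150  11  43 176] [287.42613636 165.21022727] ((286.0, 171.0), 21.58713150024414) [ 0.5544 -0.0944  0.071 ]
[190 154  11  12  46] [195.39130435 159.58695652] ((195.3148193359375, 159.87037658691406), 6.107564926147461) [0.572  0.0945 0.071 ]
[246 162  31  31 642] [261.42990654 176.38629283] ((261.1335754394531, 176.50685119628906), 15.534651756286621) [ 0.5413 -0.0433  0.071 ]
[264 203  10  10  58] [268.62068966 207.05172414] ((268.6428527832031, 207.64285278320312), 4.953968524932861) [ 0.4772 -0.0609  0.071 ]
[185 206   7  29  72] [187.125      222.98611111] ((188.0, 220.0), 14.31792163848877) [0.4466 0.1038 0.071 ]
[228 223  55  12 326] [259.71165644 230.11349693] ((255.0, 229.5), 27.372529983520508) [ 0.4314 -0.0344  0.071 ]
```

View pics/crop0.png

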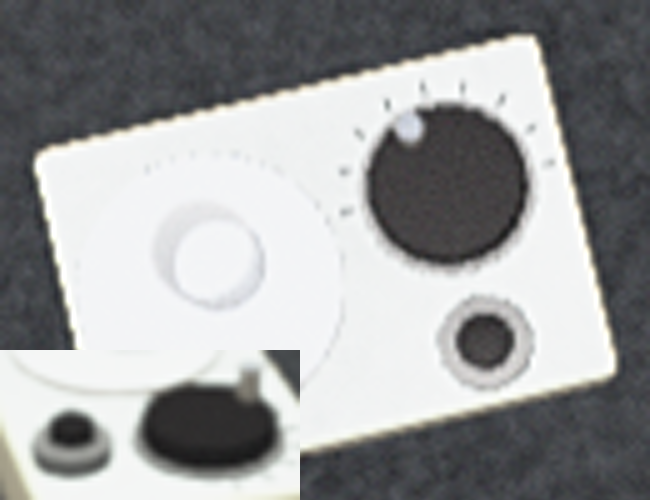

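The crop shows the dial (centre about (261,177) in full pixels), nine ticks, the post at about (254,165), i.e. around click 3, and the button at (269,208).

```bash
python3 - <<'E'
from h import *
t=dict(np.load('top0.npz')); s=dict(np.load('side0.npz'))
yaw=.27
D=ray(t,172+447/5,140+185/5,.071); P=ray(t,172+409/5-.4,140+126.5/5,.089); B=ray(t,172+485/5,140+341/5,.066)
print('dial',D,'post',P,'btn',B)
M=R.from_euler('z',yaw).as_matrix()
o=D-M@[.018,-.058,0]; print('org',o,'btn pred',o+M@[-.05,-.058,0])
e=M.T@(P-D); print(e,'angle/click',np.arctan2(e[0],e[1])/0.3927,np.hypot(*e[:2]))
for k in range(9):
    a=k*.3927; Q=D+M@[.025*np.sin(a),.025*np.cos(a),.018]; print(k,Q.round(4),np.round(proj(t,Q),1),np.round(proj(s,Q),1))
for n,u,v,z in(('side dial',275+207/5,185+75/5,.071),('side post',275+250/5,185+20/5,.089),('side btn',275+72/5,185+75/5,.066)): print(n,ray(s,u,v,z))
E
```

```text
dial [ 0.54033058 -0.04385407  0.071     ] post [ 0.56116835 -0.02741653  0.089     ] btn [ 0.47648272 -0.06157318  0.066     ]
org [0.50751228 0.00724347 0.071     ] btn pred [ 0.47479416 -0.06199181  0.071     ]
[0.02446725 0.01028394 0.018     ] angle/click 2.9867605832892026 0.02654064100989886
0 [ 0.5337 -0.0198  0.089 ] [249.2 178.6] [312.8 185.3]
1 [ 0.5434 -0.019   0.089 ] [249.  173.8] [316.8 185.2]
2 [ 0.5527 -0.0221  0.089 ] [250.6 169.4] [320.8 185.8]
3 [ 0.56   -0.0285  0.089 ] [253.9 165.9] [324.  187.1]
4 [ 0.5644 -0.0372  0.089 ] [258.2 163.9] [326.  188.8]
5 [ 0.5651 -0.0469  0.089 ] [263.  163.7] [326.6 190.8]
6 [ 0.5621 -0.0562  0.089 ] [267.5 165.3] [325.6 192.7]
7 [ 0.5557 -0.0636  0.089 ] [271.1 168.5] [323.  194.3]
8 [ 0.547  -0.0679  0.089 ] [273.1 172.8] [319.3 195.2]
side dial [ 0.54126416 -0.05910248  0.071     ]
side post [ 0.56189008 -0.0380642   0.089     ]
side btn [ 0.47759128 -0.05114883  0.066     ]
```

Request:
move_arm --targets '[{"gripper": 0,"travel": [0.035,-0.034,0],"rotation": [0,0,0]},{"gripper": 0,"travel": [0.035,-0.034,0],"rotation": [0,0,0]},{"gripper": 0,"travel": [0.035,-0.034,0],"rotation": [0,0,0]},{"gripper": 0,"travel": [0.035,-0.034,0],"rotation": [0,0,0]},{"gripper": 0,"travel": [0.035,-0.034,0],"rotation": [0,0,0]}]'

```text
t: 0.6
ee_pos: [0.2858, -0.4217, 0.2308]
eef_rot: [-3.141, 0.0, 0.243]
contact_force: [0.7, -0.6, 0.3]
opening: 0.0121
finger_force: 0.0
```

Request:
move_arm --targets '[{"gripper": 0,"travel": [0.035,-0.034,0],"rotation": [0,0,0]},{"gripper": 0,"travel": [0.035,-0.034,0],"rotation": [0,0,0]},{"gripper": 0,"travel": [0.035,-0.034,0],"rotation": [0,0,0]},{"gripper": 0,"travel": [0.035,-0.034,0],"rotation": [0,0,0]},{"gripper": 0,"travel": [0.035,-0.034,0],"rotation": [0,0,0]}]'

```text
t: 1.1
ee_pos: [0.4145, -0.2149, 0.2311]
eef_rot: [3.141, 0.0, 0.243]
contact_force: [1.0, -0.6, 0.3]
opening: 0.0001
finger_force: 0.0
```

Request:
move_arm --targets '[{"gripper": 0,"travel": [0.035,-0.034,0],"rotation": [0,0,0]},{"gripper": 0,"travel": [0.035,-0.034,0],"rotation": [0,0,0]},{"gripper": 0,"travel": [0.035,-0.034,0],"rotation": [0,0,0]},{"gripper": 0,"travel": [0.035,-0.034,0],"rotation": [0,0,0]},{"gripper": 0,"travel": [0,0,0],"rotation": [0,0,0]}]'

```text
t: 1.6
ee_pos: [0.5202, -0.0418, 0.2317]
eef_rot: [-3.137, -0.004, 0.256]
contact_force: [-0.0, 0.3, 0.5]
opening: 0.0001
finger_force: 0.0
```

Request:
move_arm --targets '[{"gripper": 0,"travel": [0,0,0],"rotation": [0,0,-0.14]},{"gripper": 0,"travel": [0,0,0],"rotation": [0,0,-0.14]},{"gripper": 0,"travel": [0,0,0],"rotation": [0,0,-0.14]},{"gripper": 0,"travel": [0,0,0],"rotation": [0,0,-0.14]},{"gripper": 0,"travel": [0,0,0],"rotation": [0,0,-0.14]}]'

```text
t: 2.1
ee_pos: [0.5167, -0.0517, 0.2307]
eef_rot: [-3.141, 0.001, 0.948]
contact_force: [-0.4, 0.2, -0.2]
opening: -0.0001
finger_force: 0.0
```

Request:
move_arm --targets '[{"gripper": 0,"travel": [0,0,0],"rotation": [0,0,-0.14]},{"gripper": 0,"travel": [0,0,0],"rotation": [0,0,-0.14]},{"gripper": 0,"travel": [0,0,0],"rotation": [0,0,-0.14]},{"gripper": 0,"travel": [0,0,0],"rotation": [0,0,-0.14]},{"gripper": 0,"travel": [0,0,0],"rotation": [0,0,-0.14]}]'

```text
t: 2.6
ee_pos: [0.5167, -0.0517, 0.2307]
eef_rot: [-3.14, 0.0, 1.648]
contact_force: [0.2, 0.1, -0.1]
opening: -0.0003
finger_force: 0.0
```

Request:
move_arm --targets '[{"gripper": 0,"travel": [0,0,0],"rotation": [0,0,-0.14]},{"gripper": 0,"travel": [0,0,0],"rotation": [0,0,-0.14]},{"gripper": 0,"travel": [0,0,0],"rotation": [0,0,-0.14]},{"gripper": 0,"travel": [0,0,0],"rotation": [0,0,-0.14]},{"gripper": 0,"travel": [0,0,0],"rotation": [0,0,0]}]'

```text
t: 3.1
ee_pos: [0.5168, -0.0517, 0.2307]
eef_rot: [-3.141, -0.001, 2.202]
contact_force: [0.2, -0.5, 0.9]
opening: -0.0004
finger_force: 0.0
```

Request:
move_arm --targets '[{"gripper": 0,"travel": [0.011,0.024,0],"rotation": [0,0,0]},{"gripper": 0,"travel": [0.011,0.0235,0],"rotation": [0,0,-0.032]},{"gripper": 0,"travel": [0,0,0.045],"rotation": [0,0,0]},{"gripper": 0,"travel": [0,0,0.045],"rotation": [0,0,0]},{"gripper": 0,"travel": [0,0,0],"rotation": [0,0,0]}]'

```text
t: 3.6
ee_pos: [0.5365, -0.0061, 0.1349]
eef_rot: [-3.13, -0.009, 2.232]
contact_force: [-1.9, -0.5, -0.2]
opening: 0.0001
finger_force: 0.0
```

```bash
python3 - <<'E'
from h import *
st=r.get_state(); print(st['ee_pos'],st['eef_rot'],st['joints'])
s=snap('side','s1'); t=snap('top','t1')
a=cv2.resize(cv2.cvtColor(s['pixels'][130:240,250:380],cv2.COLOR_RGB2BGR),None,fx=5,fy=5,interpolation=2); cv2.imwrite('pics/s1c.png',a)
print('tcp proj',proj(s,st['ee_pos']))
E
```

```text
[ 0.53649351 -0.00612206  0.13488964] [-3.13027587 -0.00939386  2.23241447] [ 0.51840821  0.37278773 -0.67970946  1.91721544  0.27978886  0.96274219
  0.3687835 ]
tcp proj (np.float64(314.3487513289534), np.float64(165.565058955057))
```

View pics/s1c.png

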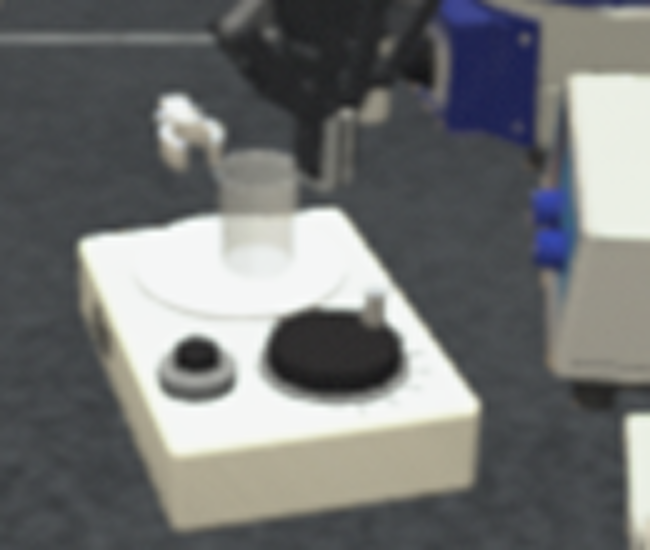

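The side view shows the fingertip at about crop (322,178), clear of the beaker, with the post free at crop (374,292). The finger is on the correct, counter-clockwise side of it.

Request:
move_arm --targets '[{"gripper": 0,"travel": [0,0.004,0.02],"rotation": [0,0,0]},{"gripper": 0,"travel": [0,0,0.02],"rotation": [0,0,0]},{"gripper": 0,"travel": [0,0,0.017],"rotation": [0,0,0]},{"gripper": 0,"travel": [0,0,0],"rotation": [0,0,0]},{"gripper": 0,"travel": [0,0,0],"rotation": [0,0,0]}]'

```text
t: 4.2
ee_pos: [0.5468, -0.0029, 0.0854]
eef_rot: [3.14, 0.001, 2.234]
contact_force: [-0.1, -0.4, 0.5]
opening: -0.0004
finger_force: 0.0
```

Request:
move_arm --targets '[{"gripper": 0,"travel": [-0.003,-0.005,0.005],"rotation": [0,0,0]},{"gripper": 0,"travel": [-0.003,0,0.003],"rotation": [0,0,0]},{"gripper": 0,"travel": [-0.002,0,0],"rotation": [0,0,0]},{"gripper": 0,"travel": [0,0,0],"rotation": [0,0,0]}]'

```text
t: 4.6
ee_pos: [0.5474, -0.0128, 0.0765]
eef_rot: [3.141, 0.0, 2.234]
contact_force: [0.2, -0.4, -0.1]
opening: 0.0001
finger_force: 0.0
```

```bash
cat >> h.py <<'E'
D=np.array([.5403,-.0439])
def info():
    st=r.get_state(); p=st['ee_pos']; y=st['eef_rot'][2]; n=-np.array([np.cos(y),np.sin(y)]); v=np.array([np.sin(y),-np.cos(y)])
    q=p[:2]-D; kn=(195.5-np.degrees(y))/22.5
    print('t %.2f'%st['t'],'xyz',p.round(4),'yaw %.3f kn %.2f'%(y,kn),'rad %.1f tang %.1f mm'%(1e3*q@v,1e3*q@n),'push click %.2f'%(kn+np.degrees(np.arcsin((q@n+.017)/.025))/22.5),'F',st['contact_force'].round(1),'Fn %.1f'%(-st['contact_force'][:2]@n))
E
python3 -c "
from h import *
info()"
```

```text
t 4.60 xyz [ 0.5474 -0.0128  0.0765] yaw 2.234 kn 3.00 rad 24.7 tang -20.1 mm push click 2.68 F [ 0.2 -0.4 -0.1] Fn -0.4
```

Request:
move_arm --targets '[{"gripper": 0,"travel": [-0.0015,0,0],"rotation": [0,0,0]},{"gripper": 0,"travel": [-0.001,0,0],"rotation": [0,0,0]},{"gripper": 0,"travel": [0,0,0],"rotation": [0,0,0]}]'

```text
t: 4.9
ee_pos: [0.5487, -0.0142, 0.0764]
eef_rot: [3.141, 0.0, 2.235]
contact_force: [0.2, -0.2, 0.2]
opening: -0.0001
finger_force: 0.0
```

Request:
move_arm --targets '[{"gripper": 0,"travel": [-0.001,0,0],"rotation": [0,0,0]},{"gripper": 0,"travel": [0,0,0],"rotation": [0,0,0]}]'

```text
t: 5.1
ee_pos: [0.5491, -0.0149, 0.0763]
eef_rot: [3.141, -0.0, 2.235]
contact_force: [0.7, 0.3, -0.4]
opening: 0.0002
finger_force: 0.0
```

Request:
move_arm --targets '[{"gripper": 0,"travel": [-0.001,0,0],"rotation": [0,0,0]},{"gripper": 0,"travel": [0,0,0],"rotation": [0,0,0]}]'

```text
t: 5.3
ee_pos: [0.5493, -0.015, 0.0763]
eef_rot: [-3.141, -0.001, 2.235]
contact_force: [-0.2, 2.0, 1.0]
opening: 0.0003
finger_force: 0.8
```

Request:
move_arm --targets '[{"gripper": 0,"travel": [-0.001,0,0],"rotation": [0,0,0]},{"gripper": 0,"travel": [0,0,0],"rotation": [0,0,0]}]'

```text
t: 5.5
ee_pos: [0.5495, -0.0152, 0.0762]
eef_rot: [-3.141, -0.002, 2.236]
contact_force: [-2.9, 3.0, 1.7]
opening: -0.0
finger_force: 2.0
```

```bash
python3 -c "
from h import *
info()"
```

```text
t 5.50 xyz [ 0.5495 -0.0152  0.0762] yaw 2.236 kn 3.00 rad 25.0 tang -16.9 mm push click 3.01 F [-2.9  3.   1.7] Fn 4.2
```

Request:
move_arm --targets '[{"gripper": 0,"travel": [-0.0012,0.0009,0],"rotation": [0,0,0.05]},{"gripper": 0,"travel": [-0.0012,0.0009,0],"rotation": [0,0,0.05]},{"gripper": 0,"travel": [-0.0012,0.0009,0],"rotation": [0,0,0.05]},{"gripper": 0,"travel": [0,0,0],"rotation": [0,0,0]}]'

```text
t: 5.9
ee_pos: [0.5523, -0.0151, 0.076]
eef_rot: [-3.139, -0.004, 2.086]
contact_force: [-3.6, 3.0, 2.0]
opening: 0.0002
finger_force: 2.2
```

```bash
python3 -c "
from h import *
info()"
```

```text
t 5.90 xyz [ 0.5523 -0.0151  0.076 ] yaw 2.086 kn 3.38 rad 24.7 tang -19.2 mm push click 3.16 F [-3.6  3.   2. ] Fn 4.4
```

Request:
move_arm --targets '[{"gripper": 0,"travel": [-0.001,0,0],"rotation": [0,0,0]},{"gripper": 0,"travel": [-0.001,0,0],"rotation": [0,0,0]},{"gripper": 0,"travel": [0,0,0],"rotation": [0,0,0]}]'

```text
t: 6.2
ee_pos: [0.5566, -0.0212, 0.0764]
eef_rot: [3.141, 0.002, 2.084]
contact_force: [-0.3, 0.0, 0.3]
opening: 0.0001
finger_force: 0.2
```

Request:
move_arm --targets '[{"gripper": 0,"travel": [-0.001,0,0],"rotation": [0,0,0]},{"gripper": 0,"travel": [0,0,0],"rotation": [0,0,0]}]'

```text
t: 6.4
ee_pos: [0.5566, -0.0213, 0.0764]
eef_rot: [3.141, 0.001, 2.084]
contact_force: [0.9, -0.0, -1.0]
opening: -0.0001
finger_force: 0.2
```

```bash
python3 -c "
from h import *
info()"
```

```text
t 6.40 xyz [ 0.5566 -0.0213  0.0764] yaw 2.084 kn 3.38 rad 25.3 tang -11.7 mm push click 3.92 F [ 0.9 -0.  -1. ] Fn -0.5
```

Request:
move_arm --targets '[{"gripper": 0,"travel": [-0.0012,0.0006,0],"rotation": [0,0,0.05]},{"gripper": 0,"travel": [-0.0012,0.0006,0],"rotation": [0,0,0.05]},{"gripper": 0,"travel": [-0.0012,0.0006,0],"rotation": [0,0,0.05]},{"gripper": 0,"travel": [-0.0012,0.0006,0],"rotation": [0,0,0.05]},{"gripper": 0,"travel": [-0.0012,0.0006,0],"rotation": [0,0,0.05]}]'

```text
t: 6.9
ee_pos: [0.5594, -0.0204, 0.0762]
eef_rot: [-3.139, -0.006, 1.835]
contact_force: [-5.7, 6.9, 3.5]
opening: -0.0002
finger_force: 4.3
```

Request:
move_arm --targets '[{"gripper": 0,"travel": [-0.0012,0.0006,0],"rotation": [0,0,0.05]},{"gripper": 0,"travel": [-0.0012,0.0006,0],"rotation": [0,0,0.05]},{"gripper": 0,"travel": [0,0,0],"rotation": [0,0,0]}]'

```text
t: 7.2
ee_pos: [0.5626, -0.0258, 0.0763]
eef_rot: [-3.141, -0.001, 1.736]
contact_force: [-0.7, 1.1, -0.1]
opening: -0.0001
finger_force: 0.5
```

```bash
python3 -c "
from h import *
info()"
```

```text
t 7.20 xyz [ 0.5626 -0.0258  0.0763] yaw 1.736 kn 4.27 rad 24.9 tang -14.2 mm push click 4.55 F [-0.7  1.1 -0.1] Fn 1.2
```

```bash
python3 - <<'E'
from h import *
s=snap('side','s2'); info()
cv2.imwrite('pics/s2c.png',cv2.resize(cv2.cvtColor(s['pixels'][160:220,280:350],cv2.COLOR_RGB2BGR),None,fx=8,fy=8,interpolation=2))
M=R.from_euler('z',.27).as_matrix()
for k in range(3,9):
    a=k*.3927; print(k,[((np.array(proj(s,[*D,z]+M@[.025*np.sin(a),.025*np.cos(a),0]))-[280,160])*8).round() for z in(.089,)])
E
```

```text
t 7.25 xyz [ 0.5629 -0.0269  0.0763] yaw 1.736 kn 4.27 rad 25.1 tang -13.1 mm push click 4.67 F [-0.4 -0.6 -0.6] Fn -0.5
3 [array([352., 217.])]
4 [array([368., 231.])]
5 [array([373., 247.])]
6 [array([364., 262.])]
7 [array([344., 274.])]
8 [array([314., 282.])]
```

View pics/s2c.png

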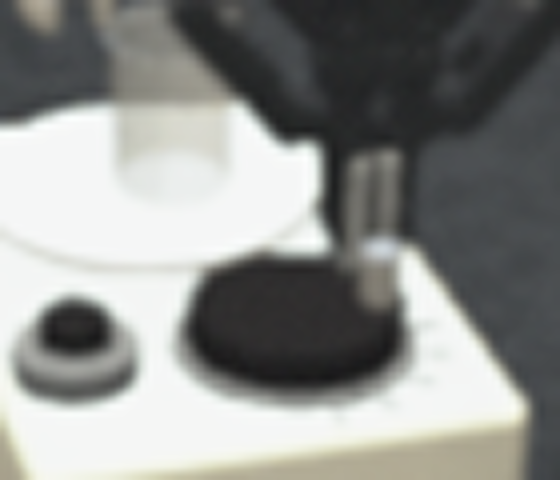

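Post top at crop (380,248) matches click 5, and the finger reads 4.67 with no force, so it has gone two clicks. Next comes click 6.

Request:
move_arm --targets '[{"gripper": 0,"travel": [-0.0013,0.0007,0],"rotation": [0,0,0.05]},{"gripper": 0,"travel": [-0.0013,0.0007,0],"rotation": [0,0,0.05]},{"gripper": 0,"travel": [-0.0013,0.0007,0],"rotation": [0,0,0.05]},{"gripper": 0,"travel": [-0.0013,0.0007,0],"rotation": [0,0,0.05]},{"gripper": 0,"travel": [-0.0013,0.0007,0],"rotation": [0,0,0.05]}]'

```text
t: 7.75
ee_pos: [0.5662, -0.0287, 0.0762]
eef_rot: [-3.14, -0.005, 1.485]
contact_force: [-3.0, 7.6, 1.9]
opening: -0.0002
finger_force: 4.4
```

Request:
move_arm --targets '[{"gripper": 0,"travel": [-0.0013,0.0007,0],"rotation": [0,0,0.05]},{"gripper": 0,"travel": [0,0,0],"rotation": [0,0,0]},{"gripper": 0,"travel": [0,0,0],"rotation": [0,0,0]}]'

```text
t: 8.05
ee_pos: [0.567, -0.0331, 0.0761]
eef_rot: [-3.141, -0.001, 1.437]
contact_force: [-1.2, 2.0, 0.7]
opening: -0.0003
finger_force: 1.0
```

```bash
python3 -c "
from h import *
info()"
```

```text
t 8.05 xyz [ 0.567  -0.0331  0.0761] yaw 1.437 kn 5.03 rad 25.0 tang -14.3 mm push click 5.31 F [-1.2  2.   0.7] Fn 1.9
```

Request:
move_arm --targets '[{"gripper": 0,"travel": [-0.0005,0,0],"rotation": [0,0,0]},{"gripper": 0,"travel": [0,0,0],"rotation": [0,0,0]}]'

```text
t: 8.25
ee_pos: [0.5679, -0.037, 0.0763]
eef_rot: [3.14, 0.002, 1.434]
contact_force: [-0.2, -0.4, -0.2]
opening: -0.0001
finger_force: 0.0
```

Request:
move_arm --targets '[{"gripper": 0,"travel": [-0.0005,0,0],"rotation": [0,0,0]},{"gripper": 0,"travel": [0,0,0],"rotation": [0,0,0]}]'

```text
t: 8.45
ee_pos: [0.5678, -0.037, 0.0765]
eef_rot: [3.141, 0.001, 1.433]
contact_force: [-0.5, -0.1, -0.8]
opening: -0.0005
finger_force: 0.0
```

```bash
python3 -c "
from h import *
info()"
```

```text
t 8.45 xyz [ 0.5678 -0.037   0.0765] yaw 1.433 kn 5.04 rad 26.3 tang -10.6 mm push click 5.69 F [-0.5 -0.1 -0.8] Fn -0.2
```

Request:
move_arm --targets '[{"gripper": 0,"travel": [-0.0012,0.0003,0],"rotation": [0,0,0.05]},{"gripper": 0,"travel": [-0.0012,0.0003,0],"rotation": [0,0,0.05]},{"gripper": 0,"travel": [-0.0012,0.0003,0],"rotation": [0,0,0.05]},{"gripper": 0,"travel": [-0.0012,0.0003,0],"rotation": [0,0,0.05]},{"gripper": 0,"travel": [-0.0012,0.0003,0],"rotation": [0,0,0.05]}]'

```text
t: 8.95
ee_pos: [0.5696, -0.0387, 0.0767]
eef_rot: [3.138, -0.006, 1.184]
contact_force: [3.7, 5.5, -3.2]
opening: -0.0001
finger_force: 3.1
```

Request:
move_arm --targets '[{"gripper": 0,"travel": [-0.0012,0.0003,0],"rotation": [0,0,0.05]},{"gripper": 0,"travel": [0,0,0],"rotation": [0,0,0]},{"gripper": 0,"travel": [0,0,0],"rotation": [0,0,0]},{"gripper": 0,"travel": [0,0,0],"rotation": [0,0,0]}]'

```text
t: 9.35
ee_pos: [0.57, -0.0389, 0.0768]
eef_rot: [3.138, -0.007, 1.137]
contact_force: [3.7, 6.2, -4.5]
opening: -0.0001
finger_force: 3.2
```

```bash
python3 -c "
from h import *
info()"
```

```text
t 9.35 xyz [ 0.57   -0.0389  0.0768] yaw 1.137 kn 5.79 rad 24.8 tang -17.0 mm push click 5.80 F [ 3.7  6.2 -4.5] Fn 7.2
```

Request:
move_arm --targets '[{"gripper": 0,"travel": [-0.0007,0,0],"rotation": [0,0,0]},{"gripper": 0,"travel": [0,0,0],"rotation": [0,0,0]},{"gripper": 0,"travel": [0,0,0],"rotation": [0,0,0]}]'

```text
t: 9.65
ee_pos: [0.5699, -0.039, 0.0768]
eef_rot: [3.138, -0.008, 1.138]
contact_force: [5.1, 6.2, -3.4]
opening: -0.0003
finger_force: 3.6
```

Request:
move_arm --targets '[{"gripper": 0,"travel": [-0.0005,0,0],"rotation": [0,0,0]},{"gripper": 0,"travel": [0,0,0],"rotation": [0,0,0]},{"gripper": 0,"travel": [0,0,0],"rotation": [0,0,0]}]'

```text
t: 9.95
ee_pos: [0.5699, -0.039, 0.0768]
eef_rot: [3.137, -0.009, 1.138]
contact_force: [5.6, 5.9, -4.9]
opening: 0.0
finger_force: 3.9
```

```bash
python3 -c "
from h import *
info()"
```

```text
t 9.95 xyz [ 0.5699 -0.039   0.0768] yaw 1.138 kn 5.79 rad 24.8 tang -16.8 mm push click 5.81 F [ 5.6  5.9 -4.9] Fn 7.7
```

Request:
move_arm --targets '[{"gripper": 0,"travel": [-0.0007,0,0],"rotation": [0,0,0]},{"gripper": 0,"travel": [0,0,0],"rotation": [0,0,0]},{"gripper": 0,"travel": [0,0,0],"rotation": [0,0,0]}]'

```text
t: 10.25
ee_pos: [0.5698, -0.0391, 0.0769]
eef_rot: [3.137, -0.009, 1.138]
contact_force: [4.5, 7.3, -5.4]
opening: -0.0001
finger_force: 4.2
```

```bash
python3 - <<'E'
from h import *
s=snap('side','s3'); info()
cv2.imwrite('pics/s3c.png',cv2.resize(cv2.cvtColor(s['pixels'][160:220,280:350],cv2.COLOR_RGB2BGR),None,fx=8,fy=8,interpolation=2))
E
```

```text
t 10.30 xyz [ 0.5699 -0.0391  0.0769] yaw 1.138 kn 5.79 rad 24.8 tang -16.8 mm push click 5.81 F [ 5.   6.8 -5.2] Fn 8.3
```

View pics/s3c.png

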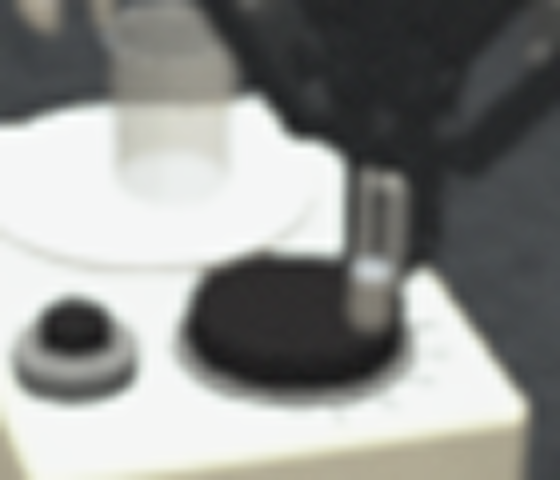

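Post top at crop (371,270) matches click 6, so it has gone three clicks, and the finger is pressing at about 8 N. Continuing gently.

Request:
move_arm --targets '[{"gripper": 0,"travel": [-0.0007,0,0],"rotation": [0,0,0]},{"gripper": 0,"travel": [0,0,0],"rotation": [0,0,0]},{"gripper": 0,"travel": [0,0,0],"rotation": [0,0,0]}]'

```text
t: 10.6
ee_pos: [0.5676, -0.0439, 0.0767]
eef_rot: [3.139, -0.002, 1.136]
contact_force: [1.5, 1.8, -1.2]
opening: -0.0003
finger_force: 0.8
```

```bash
python3 -c "
from h import *
info()"
```

```text
t 10.60 xyz [ 0.5676 -0.0439  0.0767] yaw 1.136 kn 5.80 rad 24.8 tang -11.5 mm push click 6.36 F [ 1.5  1.8 -1.2] Fn 2.3
```

Over the crest and moving. Let it settle.

Request:
move_arm --targets '[{"gripper": 0,"travel": [0,0,0],"rotation": [0,0,0]},{"gripper": 0,"travel": [0,0,0],"rotation": [0,0,0]}]'

```text
t: 10.8
ee_pos: [0.5656, -0.0464, 0.0763]
eef_rot: [-3.141, 0.001, 1.134]
contact_force: [0.2, 0.4, 0.4]
opening: 0.0
finger_force: 0.2
```

```bash
python3 -c "
from h import *
info()"
```

```text
t 10.80 xyz [ 0.5656 -0.0464  0.0763] yaw 1.134 kn 5.80 rad 24.0 tang -8.4 mm push click 6.69 F [0.2 0.4 0.4] Fn 0.5
```

Request:
move_arm --targets '[{"gripper": 0,"travel": [0.008,0,0],"rotation": [0,0,0]},{"gripper": 0,"travel": [0.007,0,0],"rotation": [0,0,0]},{"gripper": 0,"travel": [0,0,-0.03],"rotation": [0,0,0]},{"gripper": 0,"travel": [0,0,-0.03],"rotation": [0,0,0]},{"gripper": 0,"travel": [0,0,0],"rotation": [0,0,0]}]'

```text
t: 11.3
ee_pos: [0.5764, -0.0305, 0.141]
eef_rot: [3.133, -0.004, 1.136]
contact_force: [0.7, -0.1, -0.3]
opening: -0.0001
finger_force: 0.0
```

Request:
move_arm --targets '[{"gripper": 0,"travel": [-0.022,-0.025,0],"rotation": [0,0,0]},{"gripper": 0,"travel": [-0.022,-0.025,0],"rotation": [0,0,0]},{"gripper": 0,"travel": [-0.022,-0.025,0],"rotation": [0,0,0]},{"gripper": 0,"travel": [0,0,0],"rotation": [0,0,0]},{"gripper": 0,"travel": [0,0,0],"rotation": [0,0,0]}]'

```text
t: 11.8
ee_pos: [0.4758, -0.0598, 0.1359]
eef_rot: [-3.141, 0.001, 1.134]
contact_force: [0.2, 0.6, 0.8]
opening: 0.0002
finger_force: 0.0
```

```bash
python3 - <<'E'
from h import *
info()
s=snap('side','s4'); t=snap('top','t4')
a=cv2.resize(cv2.cvtColor(s['pixels'][160:220,280:350],cv2.COLOR_RGB2BGR),None,fx=8,fy=8,interpolation=2)[:,:450]
b=cv2.resize(cv2.cvtColor(t['pixels'][150:210,240:284],cv2.COLOR_RGB2BGR),None,fx=8,fy=8,interpolation=2)[:,:350]
cv2.imwrite('pics/c4.png',np.hstack([a,b]))
E
```

```text
t 11.80 xyz [ 0.4758 -0.0598  0.1359] yaw 1.134 kn 5.80 rad -51.7 tang 41.7 mm push click nan F [0.2 0.6 0.8] Fn 0.6h.py:18: RuntimeWarning: invalid value encountered in arcsin
  print('t %.2f'%st['t'],'xyz',p.round(4),'yaw %.3f kn %.2f'%(y,kn),'rad %.1f tang %.1f mm'%(1e3*q@v,1e3*q@n),'push click %.2f'%(kn+np.degrees(np.arcsin((q@n+.017)/.025))/22.5),'F',st['contact_force'].round(1),'Fn %.1f'%(-st['contact_force'][:2]@n))
```

View pics/c4.png

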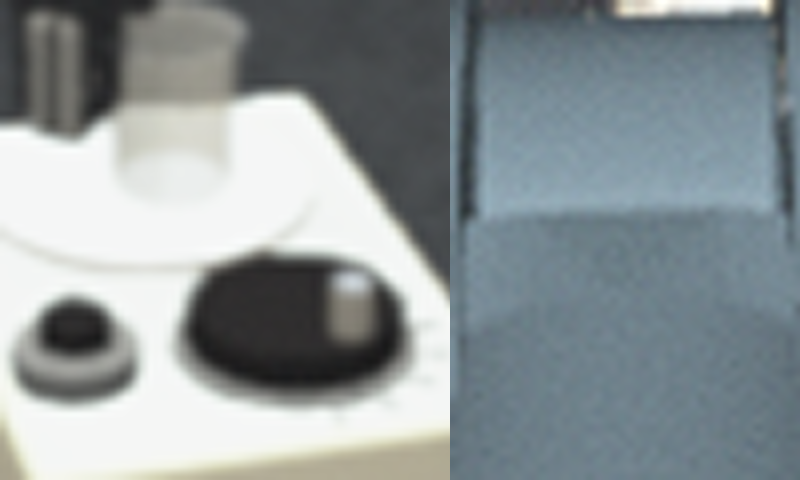

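Post top at crop (351,282) is exactly click 7, so the dial is set. The finger is above the button and can go down.

Request:
move_arm --targets '[{"gripper": 0,"travel": [-0.0015,0.001,0.02],"rotation": [0,0,0]},{"gripper": 0,"travel": [0,0,0.02],"rotation": [0,0,0]},{"gripper": 0,"travel": [0,0,0.014],"rotation": [0,0,0]},{"gripper": 0,"travel": [0,0,0],"rotation": [0,0,0]},{"gripper": 0,"travel": [0,0,0],"rotation": [0,0,0]}]'

```text
t: 12.4
ee_pos: [0.4774, -0.061, 0.0822]
eef_rot: [-3.141, -0.0, 1.135]
contact_force: [0.7, -0.8, 0.3]
opening: 0.0003
finger_force: 0.0
```

Request:
move_arm --targets '[{"gripper": 0,"travel": [0,0,0.002],"rotation": [0,0,0]},{"gripper": 0,"travel": [0,0,0.002],"rotation": [0,0,0]},{"gripper": 0,"travel": [0,0,0.002],"rotation": [0,0,0]},{"gripper": 0,"travel": [0,0,0],"rotation": [0,0,0]}]'

```text
t: 12.8
ee_pos: [0.4774, -0.0616, 0.0767]
eef_rot: [3.14, -0.0, 1.135]
contact_force: [0.7, 0.2, 1.0]
opening: -0.0002
finger_force: 0.6
```

Request:
move_arm --targets '[{"gripper": 0,"travel": [0,0,0.002],"rotation": [0,0,0]},{"gripper": 0,"travel": [0,0,0.002],"rotation": [0,0,0]},{"gripper": 0,"travel": [0,0,0],"rotation": [0,0,0]}]'

```text
t: 13.1
ee_pos: [0.4774, -0.0616, 0.0725]
eef_rot: [3.14, -0.0, 1.135]
contact_force: [0.9, 0.5, 3.9]
opening: 0.0002
finger_force: 1.6
```

Request:
move_arm --targets '[{"gripper": 0,"travel": [0,0,0.0015],"rotation": [0,0,0]},{"gripper": 0,"travel": [0,0,0.0015],"rotation": [0,0,0]},{"gripper": 0,"travel": [0,0,0],"rotation": [0,0,0]},{"gripper": 0,"travel": [0,0,0],"rotation": [0,0,0]}]'

```text
t: 13.5
ee_pos: [0.4775, -0.0616, 0.0709]
eef_rot: [3.141, 0.001, 1.135]
contact_force: [-2.8, 0.5, 13.5]
opening: -0.0002
finger_force: 6.7
```

Bottomed out, since the force rose sharply at z ≈ 0.071. Retreating.

Request:
move_arm --targets '[{"gripper": 0,"travel": [0,0,-0.01],"rotation": [0,0,0]},{"gripper": 0,"travel": [0,0,-0.03],"rotation": [0,0,0]},{"gripper": 0,"travel": [0,0,-0.04],"rotation": [0,0,0]},{"gripper": 0,"travel": [0,0,-0.04],"rotation": [0,0,0]},{"gripper": 0,"travel": [0,0,0],"rotation": [0,0,0]}]'

```text
t: 14.0
ee_pos: [0.4809, -0.0617, 0.1947]
eef_rot: [3.131, -0.003, 1.135]
contact_force: [1.5, 0.1, -0.3]
opening: 0.0001
finger_force: 0.0
```

Request:
move_arm --targets '[{"gripper": 0,"travel": [0,0,0],"rotation": [0,0,0]},{"gripper": 0,"travel": [0,0,0],"rotation": [0,0,0]},{"gripper": 0,"travel": [0,0,0],"rotation": [0,0,0]}]'

```text
t: 14.3
ee_pos: [0.4752, -0.0614, 0.1874]
eef_rot: [-3.138, 0.001, 1.135]
contact_force: [-0.8, 0.1, 0.5]
opening: 0.0003
finger_force: 0.0
```

```bash
python3 - <<'E'
from h import *
s=snap('side','s5')
cv2.imwrite('pics/c5.png',cv2.resize(cv2.cvtColor(s['pixels'][140:220,265:350],cv2.COLOR_RGB2BGR),None,fx=6,fy=6,interpolation=2))
E
```

```text
(no output)
```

View pics/c5.png

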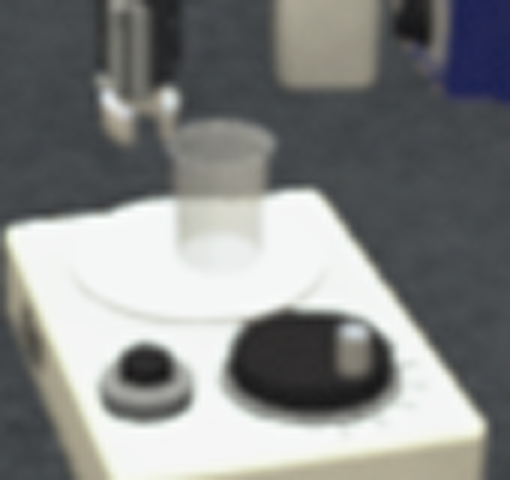

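The button is up at crop (146,365), the post is still at click 7 at (352,332), and the beaker is in place with the arm clear.

```bash
python3 -c "
from plant import r
print(r.job_done())"
```

```text
the job is handed in; nothing more can be done
None
```

I turned the dial four clicks clockwise (click 3 to click 7), pressed the start button fully down and let it come back up, and handed the job in at about 14 s; the hand-in returned no verdict.

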